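# Set the casting frame on the moulding board's twin pins

## Task

Get the tile mould ready for casting: take the longer wooden casting frame by its raised handle and lower it onto the moulding board so that both steel pins come up through the holes in its ends and it lies flat on the board, then let go. Do not drop it on, and leave the shorter frame where it lies, as its holes do not fit.

Things in the scene. Friction and masses are not known exactly. Their poses are not given: they have to be found in the camera images.
- frame_grip (a point): Longer wooden casting frame, loose, flat on the table (0.3-0.65 kg): 236 (x) by 120 (y), 18 mm thick, open middle, a 36 mm through-hole in each end at x = +-90 mm, y = 0. A raised handle 22 mm thick (x), 120 mm long (y) bridges the middle, 38 to 65 mm above the underside. This point: in the handle over the frame's centre, 50 mm above the underside. z up; same after a half turn.
- board: Plywood moulding board, fixed: 250 (x) by 140 (y) by 20 mm thick; origin at the centre of its underside. Two upright steel pins at x = +-90 mm, y = 0: 12 mm thick, tapered tips, 50 mm above the board's top. A plaster tile 84 by 50 mm, 9.5 mm high, is fixed mid-board; the frame's open middle goes round it. With the frame home, its handle point is 70 mm above this origin.
- short_grip (a point): Shorter wooden frame, to be left alone: like the longer one but 176 mm long, holes at x = +-60 mm. Loose, flat on the table. This point: in the middle of its handle, 50 mm above its underside; axes as for the longer frame.

How it is judged:
At the end, for the whole second after the job is handed in: The longer frame lies at rest, flat (within 0.06 rad) on the board, both pins through its end holes: handle point within 20 mm of the board's centre seen from above and within 5 mm of 70 mm above the board's underside, long axis within 0.2 rad of the board's, either way round (horizontal distance between frame_grip and board below 0.02 m and angle between the x axis of frame_grip and the x axis of board, either way round below 0.2 rad and z of frame_grip in the frame of board between 0.065 and 0.075 m and angle between frame_grip's own z axis and vertical below 0.06 rad and linear speed of frame below 0.02 m/s); the robot touches nothing.
It fails at once if the shorter frame is moved by more than 30 mm (distance of short_grip from where it was at the start of the episode above 0.03 m).
It fails at once if the longer frame is dropped onto the board (faster than 0.7 m/s while within 100 mm above its seat) (linear speed of frame above 0.7 m/s and horizontal distance between frame_grip and board below 0.03 m and z of frame_grip in the frame of board below 0.17 m).
It also fails if it takes over 40 s, if anything falls off the work surface, if the arm or the gripper's body presses on something with over 40 N, if the wrist force passes 120 N, or if a joint passes its speed limit or range.

## Robot

A 6-joint arm with a two-finger parallel gripper is mounted at the origin on the work surface. World frame = base frame: x ahead of the robot, y to its left, z up, the work surface at z = 0. Lengths are in m, angles in rad, forces in N, time in s.
With the tool pointing down it reaches from about 0.25 to 0.8 m from the base axis. Payload 3.9 kg.
Tool frame: the origin (TCP) lies between the finger pads; the fingertips stand 8 mm ahead of it and the grasp point (between the pads) lies 11 mm behind it (r.tips_ahead is the z of the fingertips in the tool frame, in m); z points along the fingers, y is the line along which they close (so a half turn about z gives the same grasp; the last joint's range is limited). The gripper opens to 85 mm and grips with 20 to 120 N. Pads are 22 mm wide; open, the fingers measure 114 mm over their backs; the gripper's body (76 mm by 85 mm) begins 54 mm behind the grasp point. The pads swing forward as they close: fully open they stand 13 mm farther back than shut.
Start: joints at [1.115, 0.26, -0.138, 1.173, 0, 1.571], TCP at [0.231, 0.471, 0.239] pointing down, gripper open.
Joint ranges: [-2.78, 2.78], [-0.83, 1.72], [-1.28, 1.37], [-1.9, 2.12], [-1.57, 1.48], [-3.14, 3.14]. Speed limits (rad/s): [2.57, 2.57, 3.14, 3.14, 3.14, 3.14].

## Interface

Orientations are given as a unit quaternion [x, y, z, w].
In Python, from bench import r, camera, calibration, workorder, finder gives the robot as it stands.
- The arm moves only by the tool servo_tool, never from a script. Its arguments are lists of equal length, an entry for each row: "linear": the shift along the tool's x, y, z scaled (see below), a list of three; "angular": the turn, a rotation vector about the tool's x, y, z scaled (see below), a list of three; "claw": the closure, from -1 (fully open) to 1 (shut). A call has 1 to 10 rows; each row shifts and turns the commanded pose from where the row before left it, along the tool's axes as they then stand; what a row does not reach is not made up. The controller multiplies each number of a shift by 20 cm and each number of a turn by pi rad. A row lasts 1/12 s, in which the tool goes at most 41.7 mm and 7.16 degrees, less where a joint would pass 70% of its speed; a pose out of reach is approached as far as the arm can. A call with a number of a shift or a turn outside -1 to 1 is refused whole. A call with a gripper value outside its range is refused whole. The fingers move at their own pace and stop on an object; "squeeze" is the grip in N (left out, the last holds). Time passes only in rows, so rows that do not move let the fingers close. It gives the time, the measured TCP pose, the force, the opening and the grip force at its end, in the units of the state.
- r.observe(): the state, without advancing time (a new reading comes with each control period).
- camera(name): name is "side" or "top"; returns the picture (480x640x3 uint8, red, green, blue); there is no depth.
- calibration(name): a dict with "camera_matrix" (3x3 intrinsics, pixels), "rvec" (rotation vector, rad) and "tvec" (3), from world to camera coordinates, as OpenCV has them. Camera axes: x right, y down, z forward; pixel columns grow to the right and rows downward; lengths in m; the calibration is good to about 2 mm. A picture is of the moment at which its call begins. calibration takes no time and is no camera call.
- workorder.finish_job(): hands the job in; it is judged then, once.
Trained networks look in the newest picture that a camera, given by its name, has taken for a name from the list of things; names that differ only in an ending like _2 or _b are one class to them, and where a whole thing is asked for, a point or a joint stands for the part that bears it (a point fixed in the world has none). Each returns a list of dicts, best first, with "confidence" (0 to 1); they miss things now and then, are a little off and sometimes report something else, mostly with a low value. They report only what shows in the picture. A call takes as long as a camera call.
- finder.look_for(camera, query): "location" ([column, row] as shares, 0 to 1, of the picture: columns of its width, rows of its height, amid what is visible of it).
- finder.cut_out(camera, query): "region" (480x640 bool, what is visible of it) and "location" ([column, row] as shares, 0 to 1, of the picture: columns of its width, rows of its height, amid what is visible of it).
- finder.landmark_of(camera, query): "location" ([column, row] as shares, 0 to 1, of the picture: columns of its width, rows of its height: a listed point, or the origin of a listed thing).
The state is a dict: "t": time; "joint_positions": joint angles; "joint_vel": joint speeds; "joint_efforts": joint torques, N m; "tcp_pos": TCP position; "eef_rot": TCP orientation; "wrist_force": force on the tool from outside, world axes, zero at the start; "torque": the same for the moment, N m; "grip_width": finger opening in m; "grasp_force": force on a finger pad.
Only numpy, scipy, OpenCV 4.12 (cv2) and the standard library are available. Lean on these libraries where they do the work, as an engineer would, in place of code of your own. Each camera call takes 0.05 s, during which the arm holds its last target. There are 200 camera calls.

## Working session

There is one attempt and no reset: what is moved stays moved. The work goes in short steps, Python scripts to look and compute and a tool call to move; the robot and the scene stay as the last step left them, time stands still between calls to the robot, and variables do not carry over. Pictures are saved under pics/ and viewed, at most 10 in all, crops included, and the job is handed in when it is done.

Besides the shell and the picture viewer there is one more tool, called after "Call:" as name(argument=value, ...) on one line, values as JSON. servo_tool: Moves the arm, as the interface text tells. Shifts and turns lie within -1 to 1; 1 stands for 20 cm of shift or pi rad of turn. Its arguments: {"type":"object","properties":{"linear":{"type":"array"},"angular":{"type":"array"},"claw":{"type":"array"},"squeeze":{"type":"number"}},"required":["linear","angular","claw"]}

```bash
mkdir -p pics
cat > h.py <<'E'
import numpy as np, cv2
from bench import r, camera, calibration, workorder, finder
def ray(cam, px):
    c=calibration(cam); K=np.array(c["camera_matrix"]); R=cv2.Rodrigues(np.array(c["rvec"],float))[0]; t=np.array(c["tvec"],float).ravel()
    o=-R.T@t; d=R.T@np.linalg.solve(K,[px[0],px[1],1]); return o,d/np.linalg.norm(d)
def atz(cam,px,z):
    o,d=ray(cam,px); return o+d*(z-o[2])/d[2]
def proj(cam,P):
    c=calibration(cam); return cv2.projectPoints(np.array(P,float).reshape(-1,3),np.array(c["rvec"],float),np.array(c["tvec"],float),np.array(c["camera_matrix"]),None)[0].reshape(-1,2)
def snap(cam,name):
    im=camera(cam); cv2.imwrite(f"pics/{name}.png",im[:,:,::-1]); return im
E
python3 - <<'E'
from h import *
np.set_printoptions(precision=4,suppress=True)
for cam in ("top","side"):
    snap(cam,cam+"0"); print(cam,"campos",ray(cam,(320,240)))
    for q,z in (("frame_grip",.05),("short_grip",.05),("board",0)):
        for d in finder.landmark_of(cam,q)[:2]:
            p=np.array(d["location"])*[640,480]; print(q,round(d["confidence"],2),p,atz(cam,p,z))
        for d in finder.cut_out(cam,q)[:2]:
            m=d["region"].astype(np.uint8); ys,xs=np.nonzero(m); print("  cut",round(d["confidence"],2),m.sum(),cv2.minAreaRect(np.c_[xs,ys].astype(np.float32)))
print(r.observe())
E
```

```text
top campos (array([ 0.3379, -0.0125,  0.9219]), array([ 0.1902,  0.0352, -0.9811]))
frame_grip 0.69 [164.224 248.4  ] [0.4972 0.3007 0.05  ]
  cut 0.83 5851 ((164.0640106201172, 253.47787475585938), (125.90998840332031, 75.75178527832031), 84.9759292602539)
short_grip 0.61 [338.304 251.424] [ 0.4856 -0.0136  0.05  ]
  cut 0.87 4904 ((335.0048522949219, 257.6483459472656), (68.35174560546875, 96.21560668945312), 14.826481819152832)
board 0.61 [511.168 251.808] [ 0.4871 -0.3346  0.    ]
side campos (array([ 0.0062, -0.5566,  0.6401]), array([ 0.5149,  0.5916, -0.6203]))
frame_grip 0.97 [222.592 175.104] [0.4935 0.3042 0.05  ]
  cut 0.74 4254 ((221.09024047851562, 183.4151611328125), (60.13609313964844, 120.5408935546875), 59.30027770996094)
short_grip 0.92 [319.424 249.408] [ 0.478  -0.0124  0.05  ]
  cut 0.74 5360 ((318.982666015625, 255.73544311523438), (74.85247802734375, 111.83694458007812), 71.00334930419922)
board 0.96 [475.008 378.624] [ 0.486  -0.3349  0.    ]
  cut 0.72 15932 ((474.8309631347656, 374.56414794921875), (117.20892333984375, 156.58445739746094), 30.547571182250977)
{'t': 0.7, 'joint_positions': array([ 1.115 ,  0.26  , -0.1381,  1.1727,  0.    ,  1.5708]), 'joint_vel': array([-0.0002,  0.0002,  0.0001,  0.0015, -0.0012, -0.0009]), 'joint_efforts': array([ -0.0005, -40.548 ,  25.4185,   0.0009,  -0.0001,   0.    ]), 'tcp_pos': array([0.2311, 0.4714, 0.2393]), 'eef_rot': array([ 0.2259,  0.9741,  0.    , -0.    ]), 'wrist_force': array([-0.8418,  0.6933, -0.9513]), 'torque': array([0.043 , 0.0331, 0.0308]), 'grasp_force': 0.0, 'grip_width': 0.08521078910510624}
```

View pics/top0.png

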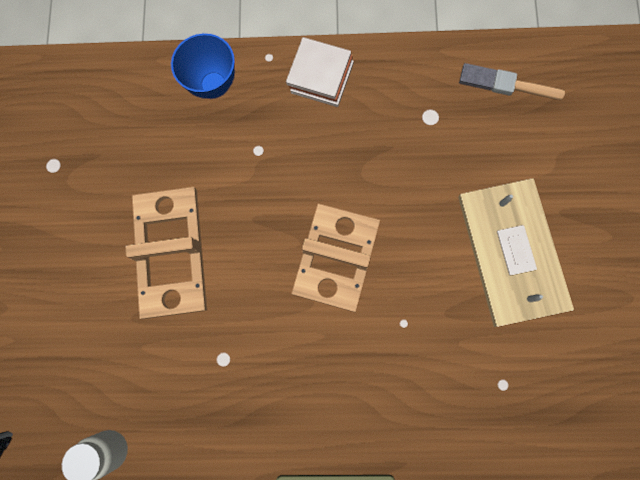

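View pics/side0.png

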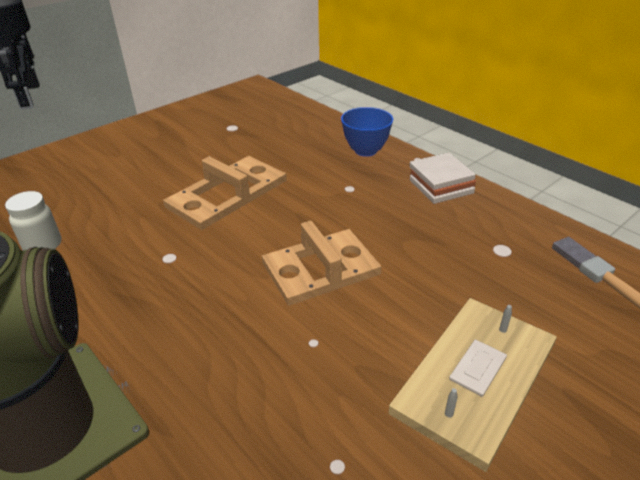

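The top view shows the longer frame on the left, with holes at about (165,205) and (171,299). The short frame is in the middle. The board is on the right, with corners at about (460,194), (534,180), (573,309) and (498,326). The side view agrees, and shows the arm out of the way.

```bash
cat >> h.py <<'E'
from scipy.spatial.transform import Rotation as Ro
def plan(target, yaw):
    """tool y along yaw (mod pi), pointing down: delta in tool axes, scaled units"""
    s=r.observe(); R=Ro.from_quat(s["eef_rot"]); ty=R.as_matrix()[:,1]
    cur=np.arctan2(ty[1],ty[0]); d=(yaw-cur+np.pi/2)%np.pi-np.pi/2
    yx=np.array([np.cos(cur+d),np.sin(cur+d),0]); z=np.array([0,0,-1.]); x=np.cross(yx,z)
    T=Ro.from_matrix(np.c_[x,yx,z])
    v=(R.inv()*T).as_rotvec()
    print("shift/0.2 in tool axes now",R.inv().apply(np.array(target)-s["tcp_pos"])/.2,"in target axes",T.inv().apply(np.array(target)-s["tcp_pos"])/.2,"turn/pi",v/np.pi,"tcp",s["tcp_pos"],"j",s["joint_positions"])
E
python3 - <<'E'
from h import *
np.set_printoptions(precision=4,suppress=True)
im=cv2.imread("pics/top0.png"); g=cv2.cvtColor(im,cv2.COLOR_BGR2GRAY)
def yaw(a,b): d=a-b; return np.arctan2(d[1],d[0])
a,b=[atz("top",p,.018) for p in ((165,205),(171,299))]
print("frame holes",a,b,np.linalg.norm(a-b),(a+b)/2,yaw(a,b)); fy=yaw(a,b)
a,b=[atz("top",p,.018) for p in ((345,226),(327,288))]; print("short",np.linalg.norm(a-b),(a+b)/2)
c=np.array([atz("top",p,.02) for p in ((460,194),(534,180),(573,309),(498,326))]); print(c)
print("board",c.mean(0),yaw(c[0]+c[1],c[2]+c[3]),yaw(c[0],c[3]),yaw(c[1],c[2]),[np.linalg.norm(c[i]-c[i-1]) for i in range(4)])
# side pin bases -> z .02
print("side pins", atz("side",(504,330),.02),atz("side",(450,415),.02))
plan([.495,.302,.20],fy)
E
```

```text
frame holes [0.5871 0.3145 0.018 ] [0.4083 0.2953 0.018 ] 0.17981487441681307 [0.4977 0.3049 0.018 ] 0.1070822943808663
short 0.12031362990429166 [ 0.4813 -0.0094  0.018 ]
[[ 0.5948 -0.2426  0.02  ]
 [ 0.6185 -0.3808  0.02  ]
 [ 0.3791 -0.4271  0.02  ]
 [ 0.3512 -0.2936  0.02  ]]
board [ 0.4859 -0.336   0.02  ] 0.19896341585706345 0.20655366544092676 0.1912172343647995 [np.float64(0.24887704727847423), np.float64(0.14024369740292908), np.float64(0.24386720855282168), np.float64(0.13641006248062212)]
side pins [ 0.5772 -0.3184  0.02  ] [ 0.3994 -0.354   0.02  ]
shift/0.2 in tool axes now [-1.5577 -0.1797  0.1966] in target axes [-0.9832  1.2214  0.1966] turn/pi [ 0.     -0.      0.3208] tcp [0.2311 0.4714 0.2393] j [ 1.115   0.26   -0.1381  1.1727  0.      1.5708]
```

Call:
servo_tool(linear=[[-0.18,-0.02,0],[-0.18,-0.02,0],[-0.18,-0.02,0],[-0.18,-0.02,0],[-0.18,-0.02,0],[-0.18,-0.02,0],[-0.18,-0.02,0],[-0.18,-0.02,0],[-0.118,-0.02,0],[0,0,0]], angular=[[0,0,0],[0,0,0],[0,0,0],[0,0,0],[0,0,0],[0,0,0],[0,0,0],[0,0,0],[0,0,0],[0,0,0]], claw=[-1,-1,-1,-1,-1,-1,-1,-1,-1,-1])

```text
t: 1.53
tcp_pos: [0.499, 0.2992, 0.239]
eef_rot: [0.229, 0.974, -0.0, 0.001]
wrist_force: [-0.1, 0.9, 0.4]
grip_width: 0.0854
grasp_force: 0.0
```

Call:
servo_tool(linear=[[0,0,0],[0,0,0],[0,0,0],[0,0,0],[0,0,0],[0,0,0],[0,0,0],[0,0,0],[0,0,0],[0,0,0]], angular=[[0,0,0.035],[0,0,0.035],[0,0,0.035],[0,0,0.035],[0,0,0.035],[0,0,0.035],[0,0,0.035],[0,0,0.035],[0,0,0.035],[0,0,0.006]], claw=[-1,-1,-1,-1,-1,-1,-1,-1,-1,-1])

```text
t: 2.37
tcp_pos: [0.4944, 0.3024, 0.2393]
eef_rot: [0.669, 0.743, -0.0, -0.0]
wrist_force: [-0.3, -0.1, -0.3]
grip_width: 0.0853
grasp_force: 0.0
```

Run:
```python
from h import *
np.set_printoptions(precision=4,suppress=True)
plan([.4965,.3035,.039],.107); print(r.observe()["t"])
```

```text
shift/0.2 in tool axes now [0.0043 0.0115 1.0017] in target axes [0.0044 0.0111 1.0017] turn/pi [-0.0001 -0.0001 -0.0007] tcp [0.4944 0.3024 0.2393] j [ 0.5488  0.3543 -0.0012  1.2155  0.0003  2.0147]
2.3667
```

Call:
servo_tool(linear=[[0.004,0.011,0.12],[0,0,0.15],[0,0,0.15],[0,0,0.15],[0,0,0.12],[0,0,0.1],[0,0,0.08],[0,0,0.08],[0,0,0.05],[0,0,0]], angular=[[0,0,0],[0,0,0],[0,0,0],[0,0,0],[0,0,0],[0,0,0],[0,0,0],[0,0,0],[0,0,0],[0,0,0]], claw=[-1,-1,-1,-1,-1,-1,-1,-1,-1,-1])

```text
t: 3.2
tcp_pos: [0.4952, 0.3022, 0.0371]
eef_rot: [0.668, 0.744, -0.002, -0.001]
wrist_force: [0.1, -0.3, 0.3]
grip_width: 0.0855
grasp_force: 0.0
```

Run:
```python
from h import *
a=snap("top","t1"); b=snap("side","s1")
v=np.hstack([a[140:380,60:340],b[80:320,100:380]])
cv2.imwrite("pics/c1.png",cv2.resize(v,(800,343))[:,:,::-1])
```

```text
(no output)
```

View pics/c1.png

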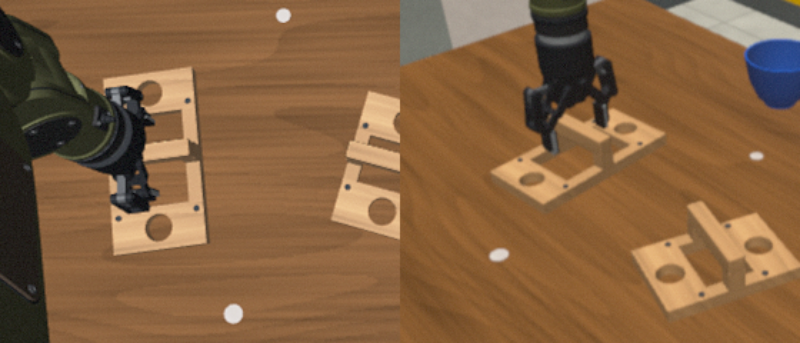

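The fingers straddle the handle, centred along it. The frame and the short frame are undisturbed. Next I close the gripper.

Call:
servo_tool(linear=[[0,0,0],[0,0,0],[0,0,0],[0,0,0],[0,0,0],[0,0,0],[0,0,0],[0,0,0],[0,0,0],[0,0,0]], angular=[[0,0,0],[0,0,0],[0,0,0],[0,0,0],[0,0,0],[0,0,0],[0,0,0],[0,0,0],[0,0,0],[0,0,0]], claw=[0,0.5,1,1,1,1,1,1,1,1], squeeze=70)

```text
t: 4.13
tcp_pos: [0.4984, 0.3033, 0.0403]
eef_rot: [0.669, 0.744, 0.001, 0.001]
wrist_force: [1.7, -0.6, 5.9]
grip_width: 0.0209
grasp_force: 70.0
```

Call:
servo_tool(linear=[[0,0,0],[0,0,-0.02],[0,0,-0.05],[0,0,-0.08],[0,0,-0.1],[0,0,-0.12],[0,0,-0.12],[0,0,-0.12],[0,0,-0.09],[0,0,0]], angular=[[0,0,0],[0,0,0],[0,0,0],[0,0,0],[0,0,0],[0,0,0],[0,0,0],[0,0,0],[0,0,0],[0,0,0]], claw=[1,1,1,1,1,1,1,1,1,1])

```text
t: 4.97
tcp_pos: [0.4984, 0.3039, 0.1831]
eef_rot: [0.668, 0.744, 0.003, 0.001]
wrist_force: [1.3, 0.3, -4.5]
grip_width: 0.021
grasp_force: 69.0
```

Run:
```python
from h import *
np.set_printoptions(precision=4,suppress=True)
s=r.observe(); plan([.487,-.336,.175],.2)
print("frame_grip expected ~",s["tcp_pos"]+[0,0,.011])
for cam in ("top","side"):
    snap(cam,cam+"2")
    for d in finder.landmark_of(cam,"frame_grip")[:2]:
        p=np.array(d["location"])*[640,480]; print(cam,d["confidence"],atz(cam,p,s["tcp_pos"][2]+.011))
```

```text
shift/0.2 in tool axes now [-3.1754 -0.3975  0.0305] in target axes [-3.1244 -0.6915  0.0404] turn/pi [ 0.0015 -0.0007 -0.0297] tcp [0.4984 0.3039 0.1831] j [ 0.5474  0.3837 -0.1053  1.0765  0.0003  2.0115]
frame_grip expected ~ [0.4984 0.3039 0.1941]
top 0.61 [0.499  0.3088 0.1941]
side 0.6 [0.4882 0.2971 0.1941]
```

Call:
servo_tool(linear=[[-0.05,-0.006,0],[-0.1,-0.012,0],[-0.15,-0.019,0],[-0.15,-0.019,0],[-0.15,-0.019,0],[-0.15,-0.019,0],[-0.15,-0.019,0],[-0.15,-0.019,0],[-0.15,-0.019,0],[-0.15,-0.019,0]], angular=[[0,0,0],[0,0,0],[0,0,0],[0,0,0],[0,0,0],[0,0,0],[0,0,0],[0,0,0],[0,0,0],[0,0,0]], claw=[1,1,1,1,1,1,1,1,1,1])

```text
t: 6.0
tcp_pos: [0.4903, 0.0287, 0.178]
eef_rot: [0.669, 0.744, -0.001, -0.001]
wrist_force: [1.3, -0.2, -4.9]
grip_width: 0.0217
grasp_force: 68.9
```

Call:
servo_tool(linear=[[-0.15,-0.019,0],[-0.15,-0.019,0],[-0.15,-0.019,0],[-0.15,-0.019,0],[-0.15,-0.019,0],[-0.15,-0.019,0],[-0.15,-0.019,0],[-0.15,-0.019,0],[-0.15,-0.019,0],[-0.15,-0.019,0]], angular=[[0,0,0],[0,0,0],[0,0,0],[0,0,0],[0,0,0],[0,0,0],[0,0,0],[0,0,0],[0,0,0],[0,0,0]], claw=[1,1,1,1,1,1,1,1,1,1])

```text
t: 6.83
tcp_pos: [0.4842, -0.2729, 0.1778]
eef_rot: [0.669, 0.744, -0.0, -0.002]
wrist_force: [0.1, 0.1, -4.9]
grip_width: 0.0215
grasp_force: 68.9
```

Call:
servo_tool(linear=[[-0.15,-0.019,0],[-0.1,-0.012,0],[-0.05,-0.006,0],[-0.02,-0.003,0],[0,0,0],[0,0,0],[0,0,0],[0,0,0],[0,0,0]], angular=[[0,0,0],[0,0,0],[0,0,0],[0,0,0],[0,0,-0.015],[0,0,-0.015],[0,0,0],[0,0,0],[0,0,0]], claw=[1,1,1,1,1,1,1,1,1])

```text
t: 7.58
tcp_pos: [0.4847, -0.335, 0.179]
eef_rot: [0.633, 0.774, 0.0, -0.001]
wrist_force: [0.2, -1.1, -4.1]
grip_width: 0.0213
grasp_force: 68.9
```

Run:
```python
from h import *
np.set_printoptions(precision=4,suppress=True)
s=r.observe(); plan([.487,-.336,.175],.2)
print(s["t"])
a=snap("top","t3"); b=snap("side","s3")
for cam in ("top","side"):
    for d in finder.landmark_of(cam,"frame_grip")[:1]+finder.landmark_of(cam,"board")[:1]:
        p=np.array(d["location"])*[640,480]; print(cam,d["confidence"],p,atz(cam,p,s["tcp_pos"][2]+.011),atz(cam,p,0))
v=np.hstack([a[100:400,340:640],b[180:480,340:640]])
cv2.imwrite("pics/c3.png",cv2.resize(v,(800,400))[:,:,::-1])
```

```text
shift/0.2 in tool axes now [-0.0074  0.01    0.0201] in target axes [-0.0073  0.01    0.0201] turn/pi [-0.0002 -0.0003  0.0002] tcp [ 0.4847 -0.335   0.179 ] j [-0.6048  0.3998 -0.0907  1.0814  0.0003  0.7652]
7.5833
top 0.74 [554.112 230.304] [ 0.4874 -0.3336  0.19  ] [ 0.5262 -0.417   0.    ]
top 0.68 [510.4   254.688] [ 0.452  -0.2667  0.19  ] [ 0.4817 -0.3327 -0.    ]
side 0.97 [494.784 282.72 ] [ 0.4778 -0.3333  0.19  ] [ 0.677 -0.239  0.   ]
side 0.58 [475.776 376.704] [ 0.346  -0.3998  0.19  ] [ 0.4895 -0.3336  0.    ]
```

View pics/c3.png

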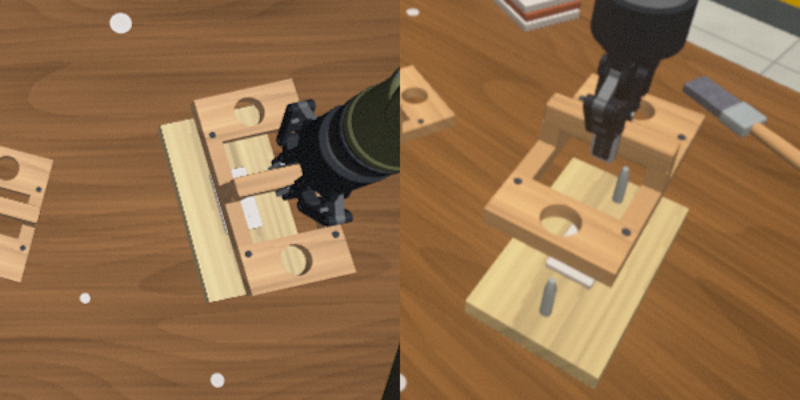

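Run:
```python
from h import *
np.set_printoptions(precision=4,suppress=True)
a,b=[atz("top",p,.157) for p in ((526,184),(562,295))]
print("holes",a,b,np.linalg.norm(a-b),(a+b)/2,np.arctan2(*(a-b)[1::-1]))
for p in ((340+560*.75-300,180+220*.75),): 
    h=atz("side",p,.157); print("side near hole",h)
im=cv2.imread("pics/top0.png")[170:340,440:600]; cv2.imwrite("pics/b.png",cv2.resize(im,None,fx=3.5,fy=3.5,interpolation=cv2.INTER_CUBIC))
for x,y,yw in ((.487,-.336,.2),):
    u=np.array([np.cos(yw),np.sin(yw),0])*.09; c=np.array([x,y,0])
    for s in (1,-1):
        for z in (.02,.07): print(s,z,proj("top",c+s*u+[0,0,z]),proj("side",c+s*u+[0,0,z]), (proj("top",c+s*u+[0,0,z])-[440,170])*3.5)
```

```text
holes [ 0.5697 -0.3118  0.157 ] [ 0.3941 -0.35    0.157 ] 0.17968354223529573 [ 0.4819 -0.3309  0.157 ] 0.21430084842818536
side near hole [ 0.3947 -0.3498  0.157 ]
1 0.02 [[501.8443 203.2662]] [[503.1046 330.5867]] [[216.455  116.4316]]
1 0.07 [[511.0198 195.7842]] [[509.6463 307.1074]] [[248.5692  90.2446]]
-1 0.02 [[530.0704 298.516 ]] [[449.6749 415.2071]] [[315.2463 449.806 ]]
-1 0.07 [[541.274  296.3282]] [[454.8652 391.6745]] [[354.4591 442.1488]]
```

View pics/b.png

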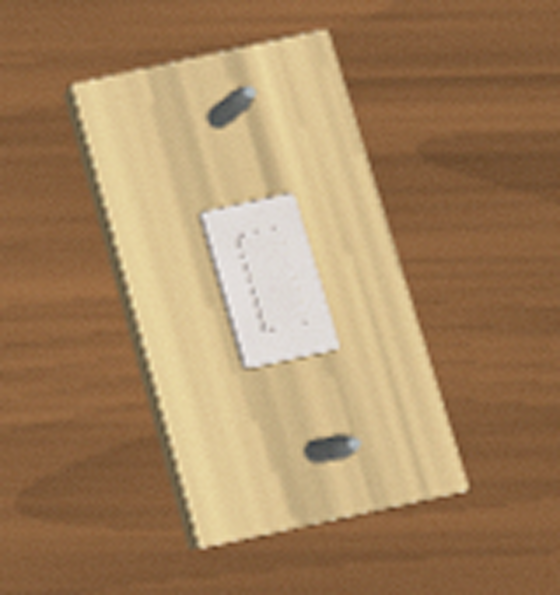

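Pin bases and tips in the enlarged crop, (216,117)→(250,92) and (313,449)→(355,444), match the board estimate to about 1 mm. The held frame sits about 7 mm off, so I correct that and go partway down.

Call:
servo_tool(linear=[[-0.03,0.02,0],[0,0,0.03],[0,0,0.05],[0,0,0.06],[0,0,0.06],[0,0,0.04],[0,0,0.01],[0,0,0],[0,0,0]], angular=[[0,0,0.004],[0,0,0],[0,0,0],[0,0,0],[0,0,0],[0,0,0],[0,0,0],[0,0,0],[0,0,0]], claw=[1,1,1,1,1,1,1,1,1])

```text
t: 8.63
tcp_pos: [0.4902, -0.3412, 0.1293]
eef_rot: [0.638, 0.77, 0.0, 0.0]
wrist_force: [0.5, -0.2, -5.0]
grip_width: 0.0213
grasp_force: 68.7
```

Run:
```python
from h import *
np.set_printoptions(precision=4,suppress=True)
s=r.observe(); print(s["tcp_pos"],s["t"])
a=snap("top","t4"); b=snap("side","s4")
zt=s["tcp_pos"][2]-.0403+.018
# overlay: expected hole rims (top surface) for a frame aligned to the board, and the pins
yw=.2;c=np.array([.487,-.336,0]);u=np.array([np.cos(yw),np.sin(yw),0]);t=np.linspace(0,2*np.pi,40)
for cam,im in (("top",a),("side",b)):
    for sg in (1,-1):
        ring=c+sg*.09*u+np.c_[.018*np.cos(t),.018*np.sin(t),0*t+zt]
        for q in proj(cam,ring): im[int(round(q[1])),int(round(q[0]))]=(255,0,0)
v=np.hstack([a[140:360,420:640],b[240:460,380:600]])
cv2.imwrite("pics/c4.png",cv2.resize(v,(800,400),interpolation=cv2.INTER_CUBIC)[:,:,::-1])
```

```text
[ 0.4902 -0.3412  0.1293] 8.6333
```

View pics/c4.png

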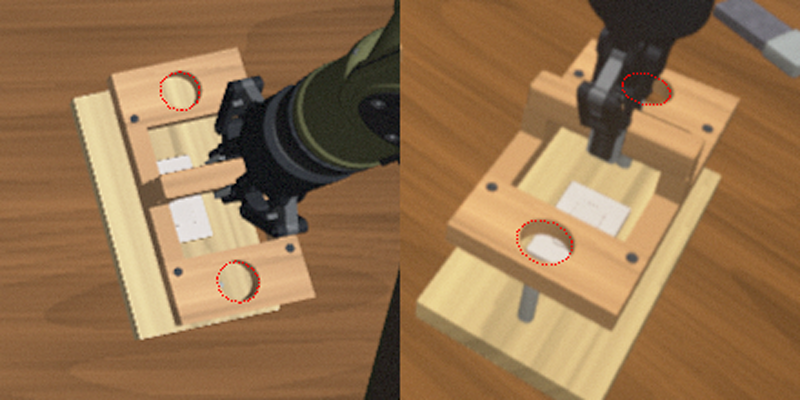

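In both views the red rings, which mark where the hole rims should be, match the actual hole rims to 1–2 mm, so the frame is aligned. I continue down slowly.

Call:
servo_tool(linear=[[0,0,0.03],[0,0,0.05],[0,0,0.05],[0,0,0.05],[0,0,0.04],[0,0,0.04],[0,0,0.03],[0,0,0.02],[0,0,0.01],[0,0,0]], angular=[[0,0,0],[0,0,0],[0,0,0],[0,0,0],[0,0,0],[0,0,0],[0,0,0],[0,0,0],[0,0,0],[0,0,0]], claw=[1,1,1,1,1,1,1,1,1,1])

```text
t: 9.57
tcp_pos: [0.4899, -0.341, 0.0648]
eef_rot: [0.638, 0.77, -0.0, -0.0]
wrist_force: [0.2, 0.4, -5.0]
grip_width: 0.021
grasp_force: 69.0
```

Call:
servo_tool(linear=[[0,0,0.008],[0,0,0.008],[0,0,0.006],[0,0,0],[0,0,0]], angular=[[0,0,0],[0,0,0],[0,0,0],[0,0,0],[0,0,0]], claw=[1,1,1,1,1])

```text
t: 9.98
tcp_pos: [0.4902, -0.3411, 0.061]
eef_rot: [0.638, 0.77, 0.0, 0.0]
wrist_force: [-0.2, -0.4, -5.0]
grip_width: 0.021
grasp_force: 69.0
```

Call:
servo_tool(linear=[[0,0,0.005],[0,0,0.004],[0,0,0],[0,0,0]], angular=[[0,0,0],[0,0,0],[0,0,0],[0,0,0]], claw=[1,1,1,1])

```text
t: 10.32
tcp_pos: [0.4904, -0.3412, 0.0603]
eef_rot: [0.638, 0.77, 0.0, 0.001]
wrist_force: [-2.7, 1.7, 5.8]
grip_width: 0.0213
grasp_force: 70.3
```

The frame touched down exactly at the expected seated height, so I release and retreat.

Call:
servo_tool(linear=[[0,0,0],[0,0,0],[0,0,0],[0,0,0],[0,0,0],[0,0,0],[0,0,0],[0,0,0],[0,0,0],[0,0,0]], angular=[[0,0,0],[0,0,0],[0,0,0],[0,0,0],[0,0,0],[0,0,0],[0,0,0],[0,0,0],[0,0,0],[0,0,0]], claw=[0.4,0.2,0,-0.5,-1,-1,-1,-1,-1,-1])

```text
t: 11.15
tcp_pos: [0.4901, -0.3411, 0.0591]
eef_rot: [0.638, 0.77, -0.0, -0.0]
wrist_force: [0.1, -0.3, 0.6]
grip_width: 0.0852
grasp_force: 0.0
```

Call:
servo_tool(linear=[[0,0,-0.03],[0,0,-0.05],[0,0,-0.1],[0,0,-0.1],[0,0,-0.15],[0,0,-0.15],[0,0,-0.15],[0,0,-0.1],[0,0,0],[0,0,0]], angular=[[0,0,0],[0,0,0],[0,0,0],[0,0,0],[0,0,0],[0,0,0],[0,0,0],[0,0,0],[0,0,0],[0,0,0]], claw=[-1,-1,-1,-1,-1,-1,-1,-1,-1,-1])

```text
t: 11.98
tcp_pos: [0.4911, -0.3418, 0.2277]
eef_rot: [0.638, 0.77, 0.0, 0.002]
wrist_force: [1.0, 0.1, -0.4]
grip_width: 0.0855
grasp_force: 0.0
```

Run:
```python
from h import *
np.set_printoptions(precision=4,suppress=True)
a=snap("top","t5"); b=snap("side","s5")
for cam in ("top","side"):
    for q,z in (("frame_grip",.07),("short_grip",.05)):
        for d in finder.landmark_of(cam,q)[:1]:
            p=np.array(d["location"])*[640,480]; print(cam,q,d["confidence"],atz(cam,p,z))
v=np.hstack([a[140:360,420:640],b[240:460,380:600]])
cv2.imwrite("pics/c5.png",cv2.resize(v,(800,400),interpolation=cv2.INTER_CUBIC)[:,:,::-1])
```

```text
top frame_grip 0.98 [ 0.4866 -0.3357  0.07  ]
side frame_grip 0.92 [ 0.4859 -0.3354  0.07  ]
side short_grip 0.76 [ 0.4861 -0.0021  0.05  ]
```

View pics/c5.png

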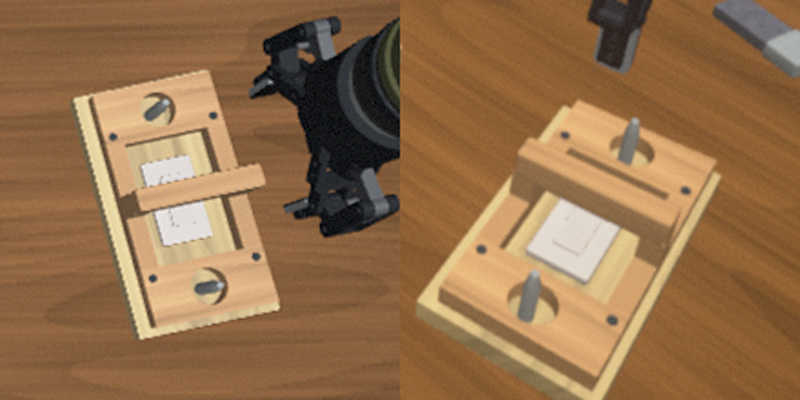

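Both pins stand up through the end holes, at about (157,108) and (210,287) in the top crop. The frame lies flat and centred on the board, and the gripper is clear.

```bash
python3 -c "
from bench import workorder; print(workorder.finish_job())"
```

```text
the job is handed in; nothing more can be done
None
```

The longer frame is flat on the board with both pins through its end holes and the gripper clear; I left the shorter frame alone and handed the job in at about 12 s, with no verdict returned.

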